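Bring four stands level with matching spacers

ROBOT

A 7-joint arm with a two-finger parallel gripper is mounted at the origin on a cart in front of the work surface, level with it; the furniture and walls round the work are solid. World frame = base frame: x ahead of the robot, y to its left, z up, the work surface at z = 0. Lengths are in m, angles in rad, forces in N, time in s.
With the tool pointing down it reaches from about 0.35 to 0.9 m from the base axis. Payload 8.1 kg.
Tool frame: the origin (TCP) lies at the very end of the fingers, on their centre line; the grasp point (between the pads) lies 19 mm behind it (grip_point_offset is the distance from the TCP to the grasp point, in m); z points along the fingers, y is the line along which they close (so a half turn about z gives the same grasp; the last joint's range is limited). The gripper opens to 85 mm and grips with 20 to 120 N. Pads are 22 mm wide; open, the fingers measure 114 mm over their backs; the gripper's body (76 mm by 85 mm) begins 54 mm behind the grasp point. The pads swing forward as they close: fully open they stand 13 mm farther back than shut.
Start: joints at [-1.392, 0.434, 0.025, 1.573, -0.012, 1.134, -0.075], TCP at [0.174, 0.6, 0.231] pointing down, gripper open.
Joint ranges: [-2.62, 2.62], [-0.44, 2.09], [-1.27, 1.32], [0.08, 2.57], [-1.32, 4.46], [0.12, 2], [-2.74, 2.74]. Speed limits (rad/s): [2.22, 2.22, 3.01, 3.01, 3.14, 3.14, 3.14].

INTERFACE

Orientations are given as a unit quaternion [w, x, y, z].
In Python, from cell import get_obs, read_camera, camera_info, hand_in, grip_point_offset gives the robot as it stands.
- The arm moves only by the tool arm_command, never from a script. Its argument "increments" is a list of rows, each a list of 5 numbers: the finger opening in mm, from 0 to 85.4, then the shift along the tool's x, y, z as a fraction of full scale, then the turn about the tool's z as a fraction of full scale. A call has 1 to 10 rows; each row is the pose to reach, as a shift and turn from the pose commanded when the call began, along the tool's axes at that moment, turning the shorter way round; what a row does not reach only later rows make up. Full scale, the value 1, is 0.12 m for a shift and 180 degrees for a turn. A row lasts 1/10 s, in which the tool goes at most 50 mm and 8.59 degrees, less where a joint would pass 70% of its speed; a pose out of reach is approached as far as the arm can. A call with a number of a shift or a turn outside -1 to 1 is refused whole. A call with a gripper value outside its range is refused whole. The fingers move at their own pace and stop on an object; "squeeze" is the grip in N (left out, the last holds). Time passes only in rows, so rows that repeat a pose let the fingers close. It gives the time, the measured TCP pose, the force, the opening and the grip force at its end, in the units of the state.
- get_obs(): the state, without advancing time (a new reading comes with each control period).
- read_camera(name): name is "side" or "top" or "wrist"; returns (picture, depth): 480x640x3 uint8, red, green, blue; 480x640 float32, m along the optical axis (not along the pixel's ray), 0 where there is no reading.
- camera_info(name): a dict with "vertical_fov" (degrees; the focal length in pixels is half the picture's height over the tangent of half this angle, whatever the lens; pixels are square), "cx", "cy" (the principal point, pixels), "R" (3x3) and "t" (3): a world point X has camera coordinates R X + t. Camera axes: x right, y down, z forward; pixel columns grow to the right and rows downward; lengths in m; the calibration is good to about 2 mm. The wrist camera is an equidistant fisheye: a pixel r from the principal point sees the ray r / f radians off the axis. A picture is of the moment at which its call begins: read the wrist's pose just before it. camera_info takes no time and is no camera call; for the wrist camera it gives the pose at the moment of the call.
- hand_in(): hands the job in; it is judged then, once.
The state is a dict: "time": time; "q": joint angles; "dq": joint speeds; "tau": joint torques, N m; "tool_pos": TCP position; "tool_rot": TCP orientation; "wrist_force": force on the tool from outside, world axes, zero at the start; "ft_torque": the same for the moment, N m; "finger_gap": finger opening in m; "gripper_force": force on a finger pad.
Only numpy, scipy, OpenCV 4.12 (cv2) and the standard library are available. Lean on these libraries where they do the work, as an engineer would, in place of code of your own. Each camera call takes 0.05 s, during which the arm holds its last target. There are 200 camera calls.

TASK

Four stands are to carry a panel level: set the four round wooden spacers upright on the four round grey stands, one in the middle of each, matched so that all four tops end at the same height (the shortest spacer on the tallest stand, and so on up to the longest on the lowest). Leave the square wooden post and the tape measure where they stand.

Things in the scene. Friction and masses are not known exactly. Their poses are not given: they have to be found in the camera images.
- spacer_44_c (a point): round spacer of pale wood, a plain upright cylinder 40 mm in diameter and 44 mm tall, loose, standing on its flat end; the point is its centre, 22 mm above its foot; z along its axis (up), turning about it does not matter. Weighs 97 g (varies by a third)
- spacer_56_c (a point): round spacer of pale wood, a plain upright cylinder 40 mm in diameter and 56 mm tall, loose, standing on its flat end; the point is its centre, 28 mm above its foot; z along its axis (up), turning about it does not matter. Weighs 123 g (varies by a third)
- spacer_68_c (a point): round spacer of pale wood, a plain upright cylinder 40 mm in diameter and 68 mm tall, loose, standing on its flat end; the point is its centre, 34 mm above its foot; z along its axis (up), turning about it does not matter. Weighs 150 g (varies by a third)
- spacer_80_c (a point): round spacer of pale wood, a plain upright cylinder 40 mm in diameter and 80 mm tall, loose, standing on its flat end; the point is its centre, 40 mm above its foot; z along its axis (up), turning about it does not matter. Weighs 176 g (varies by a third)
- stand_14_top (a point): fixed round stand of grey painted iron, 14 mm tall: a flat top 64 mm in diameter above a screwed-down foot flange 84 mm in diameter and 8 mm thick; the point is the centre of the flat top, 14 mm above the bench; z up
- stand_26_top (a point): fixed round stand of grey painted iron, 26 mm tall: a flat top 64 mm in diameter above a screwed-down foot flange 84 mm in diameter and 8 mm thick; the point is the centre of the flat top, 26 mm above the bench; z up
- stand_38_top (a point): fixed round stand of grey painted iron, 38 mm tall: a flat top 64 mm in diameter above a screwed-down foot flange 84 mm in diameter and 8 mm thick; the point is the centre of the flat top, 38 mm above the bench; z up
- stand_50_top (a point): fixed round stand of grey painted iron, 50 mm tall: a flat top 64 mm in diameter above a screwed-down foot flange 84 mm in diameter and 8 mm thick; the point is the centre of the flat top, 50 mm above the bench; z up
- square_post_c (a point): square post of the same pale wood, 42x42 mm and 62 mm tall, loose, not a spacer: to be left alone; the point is its centre, 31 mm above the bench, x and y across its flats
- tape_measure_c (a point): yellow tape measure standing upright, 37 mm wide (x), 70 mm long (y), 64 mm tall, loose: to be left alone; the point is its centre, 32 mm above the bench
Mind the look-alikes: they are no part of the job. Leave any turquoise or yellow look-alike of the part that bears spacer_56_c alone.

How it is judged:
At the end, for the whole second after the job is handed in: Each round spacer stands upright (within 0.1 rad), at rest and released, on the stand that brings its top to 94 mm above the bench (44 on 50, 56 on 38, 68 on 26, 80 on 14 mm), its axis within 13 mm of the stand's centre and its height within 5 mm (horizontal distance between spacer_44_c and stand_50_top below 0.013 m and z of spacer_44_c in the frame of stand_50_top between 0.017 and 0.027 m and angle between the z axis of spacer_44_c and the z axis of stand_50_top, either way round below 0.1 rad and linear speed of each of spacer_44, spacer_56, spacer_68, spacer_80 below 0.02 m/s and horizontal distance between spacer_56_c and stand_38_top below 0.013 m and z of spacer_56_c in the frame of stand_38_top between 0.023 and 0.033 m and angle between the z axis of spacer_56_c and the z axis of stand_38_top, either way round below 0.1 rad and horizontal distance between spacer_68_c and stand_26_top below 0.013 m and z of spacer_68_c in the frame of stand_26_top between 0.029 and 0.039 m and angle between the z axis of spacer_68_c and the z axis of stand_26_top, either way round below 0.1 rad and horizontal distance between spacer_80_c and stand_14_top below 0.013 m and z of spacer_80_c in the frame of stand_14_top between 0.035 and 0.045 m and angle between the z axis of spacer_80_c and the z axis of stand_14_top, either way round below 0.1 rad); the robot touches nothing.
It fails at once if the square post is pushed away or knocked over (distance of square_post_c from where it was at the start of the episode above 0.025 m or angle between square_post_c's own z axis and vertical above 0.5 rad).
It fails at once if the tape measure is pushed away or knocked over (distance of tape_measure_c from where it was at the start of the episode above 0.025 m or angle between tape_measure_c's own z axis and vertical above 0.5 rad).
It also fails if it takes over 104 s, if anything falls off the work surface, if the arm or the gripper's body presses on something with over 40 N, if the wrist force passes 120 N, or if a joint passes its speed limit or range.

## Working session

There is one attempt and no reset: what is moved stays moved. The work goes in short steps, Python scripts to look and compute and a tool call to move; the robot and the scene stay as the last step left them, time stands still between calls to the robot, and variables do not carry over. Pictures are saved under pics/ and viewed, at most 14 in all, crops included, and the job is handed in when it is done.

Besides the shell and the picture viewer there is one more tool, called as a command line: name --pt "numbers of a row" for each row, then --argument value for the rest. arm_command: Moves the arm, as the interface text tells. Shift numbers are shares of 0.12 m and turn numbers shares of 180 degrees, none past 1 either way. Its arguments: {"type":"object","properties":{"increments":{"type":"array"},"squeeze":{"type":"number"}},"required":["increments"]}

```bash
mkdir -p pics; cat > h.py <<'E'
import numpy as np, cv2
from cell import *
def cloud(n):
    ci=camera_info(n); im,d=read_camera(n)
    f=240/np.tan(np.radians(ci["vertical_fov"])/2)
    v,u=np.mgrid[:480,:640]
    a,b=(u-ci["cx"])/f,(v-ci["cy"])/f
    P=np.stack([a*d,b*d,d],-1)
    W=(P-np.array(ci["t"]))@np.array(ci["R"])
    W[d==0]=np.nan
    return im,W
E
python3 - <<'E'
from h import *
for n in("top","side"):
    im,W=cloud(n); np.savez(n+"0.npz",im=im,W=W); cv2.imwrite(f"pics/{n}0.png",im[...,::-1])
    c=camera_info(n); print(n,c["vertical_fov"],-np.array(c["R"]).T@c["t"])
o=get_obs(); print(o["time"],o["tool_pos"],o["tool_rot"],o["finger_gap"],grip_point_offset)
E
```

```text
top 44.255531034161784 [-0.13344431  0.07872469  1.31885687]
side 44.439573416006645 [0.21841309 1.08265873 0.64667474]
0.1 [0.17371671 0.59988774 0.23064133] [-3.40453032e-05  1.40434827e-01  9.90089674e-01 -7.03485618e-04] 0.08562019741358079 0.0187
```

View pics/top0.png

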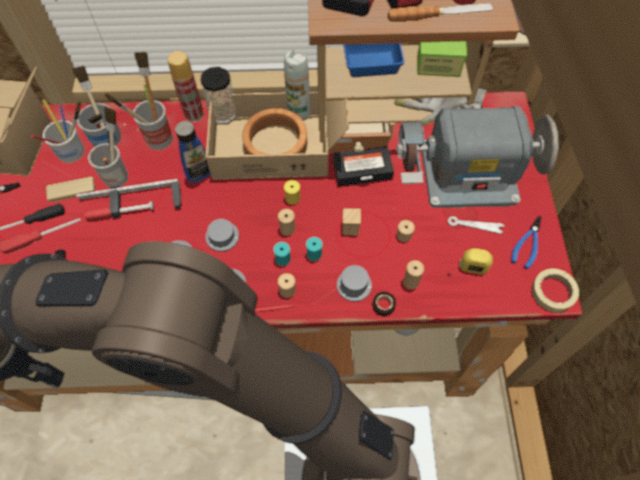

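View pics/side0.png

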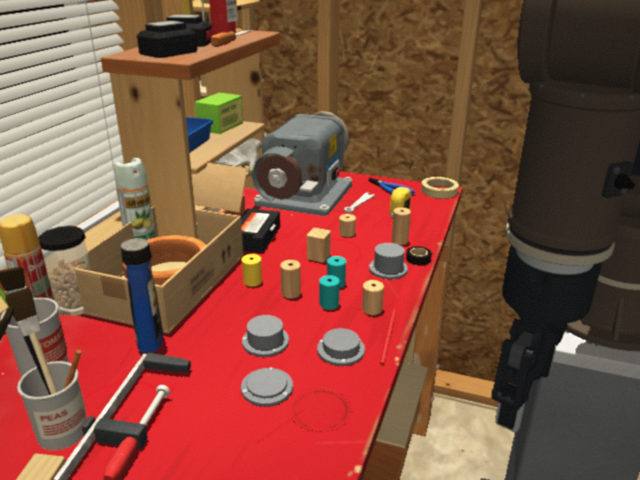

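Top image: the wooden spacers are at (286,222), (286,285), (405,231) and (414,275), and the square post is at (351,222). Stands are at (221,234) and (354,282), with two more half hidden by the arm near (180,247) and (233,280). The turquoise (282,254), (314,248) and yellow (292,192) cylinders are look-alikes. In the side image, the stands are at (388,258), (265,333), (341,345) and (267,384). Next I'll measure them.

```bash
cat >> h.py <<'E'
def blobs(W,seeds,rad=6):
    """seed pixels -> top-face height and centre (min enclosing circle of level top points)"""
    for nm,(u,v) in seeds.items():
        p=W[v-rad:v+rad+1,u-rad:u+rad+1].reshape(-1,3); p=p[~np.isnan(p[:,0])]
        c=np.median(p,0)
        A=W.reshape(-1,3); A=A[~np.isnan(A[:,0])]
        A=A[np.hypot(*(A[:,:2]-c[:2]).T)<0.06]; A=A[A[:,2]>0.007]
        A=A[np.hypot(*(A[:,:2]-c[:2]).T)<0.045]
        z=np.percentile(A[:,2],95); T=A[abs(A[:,2]-z)<0.004]
        (x,y),r=cv2.minEnclosingCircle(T[:,:2].astype(np.float32))
        print(nm,"top z %.4f"%z,"circ %.4f %.4f r %.4f"%(x,y,r),"mean",T[:,:2].mean(0).round(4),len(T))
E
python3 - <<'E'
from h import *
d=np.load("top0.npz")
print("TOP");blobs(d["W"],dict(A=(286,216),B=(286,280),C=(405,226),D=(414,267),post=(351,216),S1=(221,231),S2=(354,277),tape=(476,257),teal1=(282,248),teal2=(314,242),yel=(292,186)),2)
d=np.load("side0.npz")
print("SIDE");blobs(d["W"],dict(A=(290,265),B=(373,286),C=(347,218),D=(401,212),post=(319,234),S2=(389,250),S1=(265,325),S3=(341,338),S4=(267,380),tape=(401,190)),2)
im=d["im"][170:410,220:460]; cv2.imwrite("pics/c1.png",cv2.resize(im[...,::-1],(600,600),interpolation=cv2.INTER_CUBIC))
E
```

```text
TOP
A top z 0.0705 circ 0.6057 0.1507 r 0.0199 mean [0.6065 0.1511] 119
B top z 0.0589 circ 0.4360 0.1507 r 0.0197 mean [0.4356 0.1519] 114
C top z 0.0470 circ 0.5769 -0.1442 r 0.0202 mean [ 0.5764 -0.1448] 92
D top z 0.0820 circ 0.4484 -0.1488 r 0.0202 mean [ 0.447  -0.1488] 115
post top z 0.0653 circ 0.6035 -0.0095 r 0.0266 mean [ 0.6021 -0.0086] 116
S1 top z 0.0413 circ 0.5881 0.3162 r 0.0323 mean [0.5886 0.3168] 265
S2 top z 0.0530 circ 0.4424 -0.0089 r 0.0327 mean [ 0.4417 -0.01  ] 249
tape top z 0.0650 circ 0.4802 -0.3044 r 0.0273 mean [ 0.4825 -0.3071] 185
teal1 top z 0.0592 circ 0.5209 0.1633 r 0.0200 mean [0.5199 0.1641] 109
teal2 top z 0.0592 circ 0.5304 0.0845 r 0.0197 mean [0.5308 0.0842] 90
yel top z 0.0596 circ 0.6965 0.1376 r 0.0198 mean [0.6962 0.1367] 74
SIDE
A top z 0.0689 circ 0.6058 0.1520 r 0.0236 mean [0.604  0.1516] 175
B top z 0.0573 circ 0.4330 0.1508 r 0.0218 mean [0.4342 0.1524] 194
C top z 0.0454 circ 0.5749 -0.1452 r 0.0217 mean [ 0.5753 -0.1448] 104
D top z 0.0809 circ 0.4463 -0.1495 r 0.0212 mean [ 0.4463 -0.1479] 115
post top z 0.0631 circ 0.6016 -0.0103 r 0.0287 mean [ 0.601  -0.0099] 180
S2 top z 0.0515 circ 0.4412 -0.0107 r 0.0343 mean [ 0.4405 -0.009 ] 347
S1 top z 0.0390 circ 0.5856 0.3146 r 0.0344 mean [0.5864 0.3168] 634
S3 top z 0.0275 circ 0.4537 0.2917 r 0.0336 mean [0.4528 0.2941] 657
S4 top z 0.0155 circ 0.5372 0.4272 r 0.0363 mean [0.5351 0.4254] 844
tape top z 0.0651 circ 0.4784 -0.3049 r 0.0309 mean [ 0.4812 -0.3052] 102
```

View pics/c1.png

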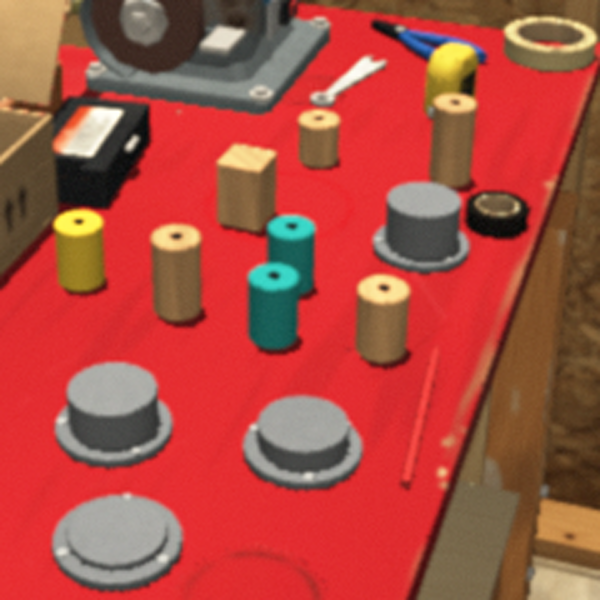

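Heights and radii agree with the given sizes in both cameras (about 1 mm):

| Object | Position (x, y) |
|---|---|
| spacer 68 | (.606, .151) |
| spacer 56 | (.435, .151) |
| spacer 44 | (.576, -.145) |
| spacer 80 | (.447, -.149) |
| stand 50 | (.4415, -.010) |
| stand 38 | (.587, .316) |
| stand 26 | (.4535, .2935) |
| stand 14 | (.536, .426) |

The crop confirms that the four pale round cylinders are the spacers. The square-topped piece is the post, and the turquoise and yellow cylinders are look-alikes to leave alone. First move: align the tool with the world axes.

arm_command --pt "85 0 0 0 -0.0897" --pt "85 0 0 0 -0.0897" --pt "85 0 0 0 -0.0897" --pt "85 0 0 0 -0.0897" --squeeze 40

```text
time: 0.5
tool_pos: [0.1739, 0.6001, 0.231]
tool_rot: [-0.0, 0.002, 1.0, -0.0]
wrist_force: [0.8, -0.1, 0.1]
finger_gap: 0.085
gripper_force: 0.0
```

arm_command --pt "85 -0.3 -0.3 0 0" --pt "85 -0.6 -0.6 0 0" --pt "85 -0.9 -0.933 0 0" --pt "85 -0.9 -0.933 0 0" --pt "85 -0.9 -0.933 0 0"

```text
time: 1.0
tool_pos: [0.2835, 0.487, 0.2316]
tool_rot: [0.0, 0.003, 1.0, -0.0]
wrist_force: [0.4, 1.4, -0.4]
finger_gap: 0.085
gripper_force: 0.0
```

arm_command --pt "85 -0.3 -0.31 0 0" --pt "85 -0.6 -0.62 0 0" --pt "85 -0.9 -0.936 0 0" --pt "85 -0.9 -0.936 0 0"

```text
time: 1.4
tool_pos: [0.3939, 0.372, 0.2314]
tool_rot: [0.001, 0.004, 1.0, -0.001]
wrist_force: [-1.2, -0.1, 0.4]
finger_gap: 0.0851
gripper_force: 0.0
```

arm_command --pt "85 -0.3 -0.31 0 0" --pt "85 -0.6 -0.62 0 0" --pt "85 -0.9 -0.936 0 0" --pt "85 -0.9 -0.936 0 0"

```text
time: 1.8
tool_pos: [0.5018, 0.2593, 0.2314]
tool_rot: [0.001, 0.004, 1.0, -0.001]
wrist_force: [0.0, -0.2, -0.0]
finger_gap: 0.085
gripper_force: 0.0
```

arm_command --pt "85 -0.3 -0.31 0.3 0" --pt "85 -0.6 -0.62 0.5 0" --pt "85 -0.9 -0.936 0.8 0" --pt "85 -0.9 -0.936 0.8 0" --pt "85 -0.9 -0.936 0.8 0" --pt "85 -0.9 -0.936 0.8 0"

```text
time: 2.4
tool_pos: [0.6054, 0.153, 0.1345]
tool_rot: [-0.001, 0.0, 1.0, 0.0]
wrist_force: [-0.4, 0.6, -0.2]
finger_gap: 0.0851
gripper_force: 0.0
```

arm_command --pt "85 0 0 0.25 0" --pt "85 0 0 0.5 0" --pt "85 0 0 0.7 0" --pt "85 0 0 0.85 0" --pt "85 0 0 0.95 0" --pt "85 0 0 0.95 0" --pt "85 0 0 0.95 0"

```text
time: 3.1
tool_pos: [0.606, 0.1527, 0.0222]
tool_rot: [0.0, -0.0, 1.0, 0.0]
wrist_force: [0.3, -0.6, 0.4]
finger_gap: 0.0848
gripper_force: 0.0
```

arm_command --pt "60 0 0 0 0" --pt "50 0 0 0 0" --pt "44 0 0 0 0" --pt "35 0 0 0 0" --pt "35 0 0 0 0" --pt "35 0 0 0 0" --pt "35 0 0 0 0" --pt "35 0 0 0 0" --pt "35 0 0 0 0" --pt "35 0 0 0 0"

```text
time: 4.1
tool_pos: [0.6063, 0.1512, 0.0221]
tool_rot: [0.001, 0.0, 1.0, 0.0]
wrist_force: [-1.1, -0.2, 5.9]
finger_gap: 0.0389
gripper_force: 40.1
```

arm_command --pt "35 0 0 -0.15 0" --pt "35 0 0 -0.4 0" --pt "35 0 0 -0.7 0" --pt "35 0 0 -0.95 0" --pt "35 0 0 -0.95 0"

```text
time: 4.6
tool_pos: [0.6084, 0.152, 0.1399]
tool_rot: [0.003, 0.0, 1.0, 0.001]
wrist_force: [0.3, 0.2, -1.5]
finger_gap: 0.0394
gripper_force: 40.7
```

arm_command --pt "35 0.15 0.15 0 0" --pt "35 0.35 0.33 0 0" --pt "35 0.635 0.594 0 0" --pt "35 0.635 0.594 0 0"

```text
time: 5.0
tool_pos: [0.5239, 0.2284, 0.1342]
tool_rot: [-0.002, -0.004, 1.0, 0.001]
wrist_force: [-0.4, 0.9, -1.2]
finger_gap: 0.0387
gripper_force: 40.7
```

arm_command --pt "35 0.25 0.24 0 0" --pt "35 0.45 0.44 0 0" --pt "35 0.635 0.594 0 0" --pt "35 0.635 0.594 0 0" --pt "35 0.635 0.594 0 0"

```text
time: 5.5
tool_pos: [0.4527, 0.2942, 0.1348]
tool_rot: [-0.0, -0.001, 1.0, -0.0]
wrist_force: [-0.0, -1.5, -1.8]
finger_gap: 0.0389
gripper_force: 40.8
```

arm_command --pt "35 0 0 0.2 0" --pt "35 0 0 0.4 0" --pt "35 0 0 0.55 0" --pt "35 0 0 0.65 0" --pt "35 0 0 0.7 0" --pt "35 0 0 0.72 0" --pt "35 0 0 0.72 0" --pt "35 0 0 0.72 0"

```text
time: 6.3
tool_pos: [0.4539, 0.2942, 0.0496]
tool_rot: [0.0, 0.0, 1.0, 0.0]
wrist_force: [0.1, -0.7, -1.6]
finger_gap: 0.0388
gripper_force: 40.8
```

arm_command --pt "35 0 0 0.012 0" --pt "35 0 0 0.012 0" --pt "44 0 0 0.012 0" --pt "56 0 0 0.012 0" --pt "70 0 0 0.012 0" --pt "70 0 0 0.012 0" --pt "70 0 0 0.012 0" --pt "70 0 0 -0.1 0"

```text
time: 7.1
tool_pos: [0.4524, 0.2933, 0.0601]
tool_rot: [-0.001, 0.0, 1.0, -0.001]
wrist_force: [0.6, 0.2, -0.2]
finger_gap: 0.0702
gripper_force: 0.0
```

```bash
python3 - <<'E'
from h import *
print(get_obs()["tool_pos"],get_obs()["finger_gap"])
for n in("side",):
    im,W=cloud(n); np.savez("s1.npz",im=im,W=W); cv2.imwrite("pics/s1.png",im[...,::-1])
E
```

```text
[0.45239886 0.29328819 0.06005531] 0.07021307675218784
```

View pics/s1.png

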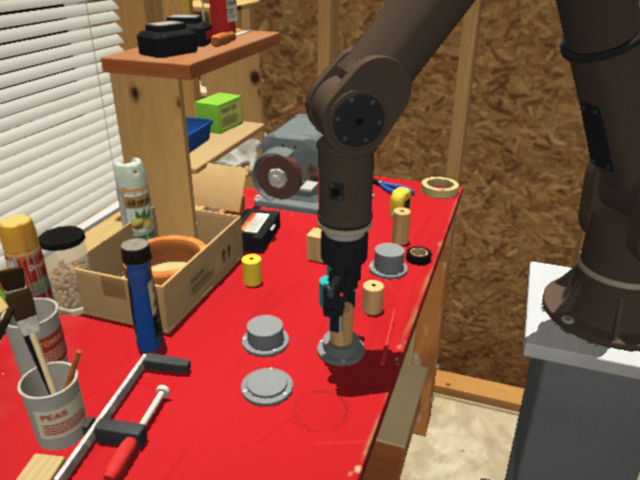

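The 68 mm spacer stands upright on the 26 mm stand at (341,335) in the side picture. Next is the 56 mm one: clear, traverse, descend.

arm_command --pt "70 0 0 -0.3 0" --pt "70 0 0 -0.62 0" --pt "70 0 0 -0.62 0"

```text
time: 7.45
tool_pos: [0.4562, 0.2958, 0.1407]
tool_rot: [0.003, 0.0, 1.0, 0.003]
wrist_force: [0.0, -0.2, -0.1]
finger_gap: 0.0697
gripper_force: 0.0
```

arm_command --pt "85 0.03 -0.25 0 0" --pt "85 0.06 -0.5 0 0" --pt "85 0.078 -0.594 0 0"

```text
time: 7.75
tool_pos: [0.4438, 0.2196, 0.1356]
tool_rot: [-0.0, 0.001, 1.0, -0.001]
wrist_force: [0.3, 0.9, 0.5]
finger_gap: 0.0852
gripper_force: 0.0
```

arm_command --pt "85 0.03 -0.25 0 0" --pt "85 0.06 -0.5 0 0" --pt "85 0.078 -0.594 0 0" --pt "85 0.078 -0.594 0 0" --pt "85 0.078 -0.594 0 0"

```text
time: 8.25
tool_pos: [0.4351, 0.1527, 0.1356]
tool_rot: [0.0, -0.0, 1.0, 0.001]
wrist_force: [0.8, -0.4, 0.3]
finger_gap: 0.0849
gripper_force: 0.0
```

arm_command --pt "85 0 0 0.25 0" --pt "85 0 0 0.5 0" --pt "85 0 0 0.7 0" --pt "85 0 0 0.88 0" --pt "85 0 0 1 0" --pt "85 0 0 1 0" --pt "85 0 0 1 0"

```text
time: 8.95
tool_pos: [0.4349, 0.1526, 0.0153]
tool_rot: [-0.0, -0.001, 1.0, 0.0]
wrist_force: [-0.0, 0.2, 0.5]
finger_gap: 0.0847
gripper_force: 0.0
```

arm_command --pt "60 0 0 0 0" --pt "50 0 0 0 0" --pt "44 0 0 0 0" --pt "35 0 0 0 0" --pt "35 0 0 0 0" --pt "35 0 0 0 0" --pt "35 0 0 0 0" --pt "35 0 0 0 0" --pt "35 0 0 0 0" --pt "35 0 0 0 0"

```text
time: 9.95
tool_pos: [0.435, 0.1516, 0.016]
tool_rot: [0.0, 0.0, 1.0, 0.0]
wrist_force: [-1.2, -0.5, 6.1]
finger_gap: 0.0392
gripper_force: 39.6
```

arm_command --pt "35 0 0 -0.15 0" --pt "35 0 0 -0.4 0" --pt "35 0 0 -0.7 0" --pt "35 0 0 -1 0" --pt "35 0 0 -1 0"

```text
time: 10.45
tool_pos: [0.4372, 0.1524, 0.1395]
tool_rot: [0.003, 0.0, 1.0, 0.002]
wrist_force: [0.7, -0.1, -0.9]
finger_gap: 0.039
gripper_force: 40.5
```

arm_command --pt "35 -0.15 0.17 0 0" --pt "35 -0.35 0.38 0 0" --pt "35 -0.633 0.687 0 0" --pt "35 -0.633 0.687 0 0"

```text
time: 10.85
tool_pos: [0.5137, 0.2393, 0.1348]
tool_rot: [0.001, -0.002, 1.0, 0.002]
wrist_force: [-0.7, -0.0, -0.8]
finger_gap: 0.0386
gripper_force: 40.6
```

arm_command --pt "35 -0.25 0.27 0 0" --pt "35 -0.45 0.5 0 0" --pt "35 -0.633 0.687 0 0" --pt "35 -0.633 0.687 0 0" --pt "35 -0.633 0.687 0 0"

```text
time: 11.35
tool_pos: [0.5862, 0.3162, 0.134]
tool_rot: [-0.001, -0.0, 1.0, -0.001]
wrist_force: [-0.2, -0.4, -1.3]
finger_gap: 0.0389
gripper_force: 40.6
```

arm_command --pt "35 0 0 0.2 0" --pt "35 0 0 0.4 0" --pt "35 0 0 0.54 0" --pt "35 0 0 0.62 0" --pt "35 0 0 0.66 0" --pt "35 0 0 0.674 0" --pt "35 0 0 0.674 0" --pt "35 0 0 0.674 0"

```text
time: 12.15
tool_pos: [0.5871, 0.3165, 0.0553]
tool_rot: [0.001, 0.0, 1.0, 0.0]
wrist_force: [0.5, 0.2, -1.8]
finger_gap: 0.0386
gripper_force: 40.6
```

arm_command --pt "35 0 0 0.009 0" --pt "35 0 0 0.009 0" --pt "44 0 0 0.009 0" --pt "56 0 0 0.009 0" --pt "70 0 0 0.009 0" --pt "70 0 0 0.009 0" --pt "70 0 0 0.009 0" --pt "70 0 0 -0.1 0" --pt "70 0 0 -0.4 0" --pt "70 0 0 -0.674 0"

```text
time: 13.15
tool_pos: [0.5865, 0.3161, 0.1369]
tool_rot: [-0.0, 0.0, 1.0, -0.0]
wrist_force: [-0.5, 0.4, 0.2]
finger_gap: 0.0696
gripper_force: 0.0
```

arm_command --pt "85 0.1 -0.32 0 0" --pt "85 0.2 -0.64 0 0" --pt "85 0.291 -0.969 0 0"

```text
time: 13.45
tool_pos: [0.5514, 0.1992, 0.1366]
tool_rot: [0.001, -0.0, 1.0, 0.0]
wrist_force: [0.9, -1.1, 0.4]
finger_gap: 0.0846
gripper_force: 0.0
```

arm_command --pt "85 0.1 -0.32 0 0" --pt "85 0.2 -0.64 0 0" --pt "85 0.291 -0.969 0 0"

```text
time: 13.75
tool_pos: [0.5164, 0.0825, 0.1364]
tool_rot: [0.001, -0.0, 1.0, 0.0]
wrist_force: [0.7, -0.2, -0.3]
finger_gap: 0.085
gripper_force: 0.0
```

arm_command --pt "85 0.1 -0.32 0 0" --pt "85 0.2 -0.64 0 0" --pt "85 0.291 -0.969 0 0"

```text
time: 14.05
tool_pos: [0.4815, -0.0339, 0.1364]
tool_rot: [0.001, -0.0, 1.0, 0.0]
wrist_force: [0.5, 0.0, 1.0]
finger_gap: 0.085
gripper_force: 0.0
```

arm_command --pt "85 0.1 -0.32 0 0" --pt "85 0.2 -0.64 0 0" --pt "85 0.291 -0.969 0 0" --pt "85 0.291 -0.969 0 0" --pt "85 0.291 -0.969 0 0"

```text
time: 14.55
tool_pos: [0.447, -0.1497, 0.1361]
tool_rot: [0.001, 0.001, 1.0, 0.0]
wrist_force: [0.6, -0.1, -0.2]
finger_gap: 0.0851
gripper_force: 0.0
```

arm_command --pt "85 0 0 0.25 0" --pt "85 0 0 0.5 0" --pt "85 0 0 0.7 0" --pt "85 0 0 0.8 0" --pt "85 0 0 0.875 0" --pt "85 0 0 0.875 0" --pt "85 0 0 0.875 0"

```text
time: 15.25
tool_pos: [0.4475, -0.1487, 0.0309]
tool_rot: [0.0, -0.0, 1.0, -0.0]
wrist_force: [0.1, 0.7, 0.2]
finger_gap: 0.0852
gripper_force: 0.0
```

arm_command --pt "60 0 0 0 0" --pt "50 0 0 0 0" --pt "44 0 0 0 0" --pt "35 0 0 0 0" --pt "35 0 0 0 0" --pt "35 0 0 0 0" --pt "35 0 0 0 0" --pt "35 0 0 0 0" --pt "35 0 0 0 0" --pt "35 0 0 0 0"

```text
time: 16.25
tool_pos: [0.4473, -0.1491, 0.0309]
tool_rot: [0.0, 0.0, 1.0, -0.0]
wrist_force: [-1.7, -1.4, 5.5]
finger_gap: 0.0393
gripper_force: 39.4
```

arm_command --pt "35 0 0 -0.15 0" --pt "35 0 0 -0.4 0" --pt "35 0 0 -0.7 0" --pt "35 0 0 -1 0" --pt "35 0 0 -1 0"

```text
time: 16.75
tool_pos: [0.4493, -0.1496, 0.1543]
tool_rot: [0.004, 0.0, 1.0, -0.001]
wrist_force: [0.6, 0.1, -2.1]
finger_gap: 0.0393
gripper_force: 40.9
```

arm_command --pt "35 -0.03 0.15 0 0" --pt "35 -0.06 0.38 0 0" --pt "35 -0.1 0.65 0 0" --pt "35 -0.148 0.958 0 0"

```text
time: 17.15
tool_pos: [0.464, -0.0334, 0.1495]
tool_rot: [-0.001, 0.001, 1.0, -0.0]
wrist_force: [1.0, 0.0, -1.8]
finger_gap: 0.0392
gripper_force: 40.9
```

arm_command --pt "35 -0.05 0.32 0 0" --pt "35 -0.1 0.64 0 0" --pt "35 -0.148 0.958 0 0"

```text
time: 17.45
tool_pos: [0.4819, 0.0826, 0.1495]
tool_rot: [-0.001, 0.0, 1.0, -0.0]
wrist_force: [1.2, -0.5, -2.3]
finger_gap: 0.039
gripper_force: 40.9
```

arm_command --pt "35 -0.05 0.32 0 0" --pt "35 -0.1 0.64 0 0" --pt "35 -0.148 0.958 0 0"

```text
time: 17.75
tool_pos: [0.4996, 0.1974, 0.1493]
tool_rot: [-0.001, 0.0, 1.0, -0.0]
wrist_force: [1.3, 0.0, -1.3]
finger_gap: 0.0391
gripper_force: 40.8
```

arm_command --pt "35 -0.05 0.32 0 0" --pt "35 -0.1 0.64 0 0" --pt "35 -0.148 0.958 0 0"

```text
time: 18.05
tool_pos: [0.5174, 0.3123, 0.149]
tool_rot: [-0.001, 0.0, 1.0, -0.0]
wrist_force: [1.1, -0.2, -1.6]
finger_gap: 0.0391
gripper_force: 40.8
```

arm_command --pt "35 -0.05 0.32 0 0" --pt "35 -0.1 0.6 0 0" --pt "35 -0.13 0.83 0 0" --pt "35 -0.148 0.958 0 0" --pt "35 -0.148 0.958 0 0" --pt "35 -0.148 0.958 0 0"

```text
time: 18.65
tool_pos: [0.5353, 0.425, 0.149]
tool_rot: [-0.001, 0.0, 1.0, -0.001]
wrist_force: [-0.7, -1.0, -1.0]
finger_gap: 0.039
gripper_force: 40.9
```

arm_command --pt "35 0 0 0.25 0" --pt "35 0 0 0.5 0" --pt "35 0 0 0.7 0" --pt "35 0 0 0.8 0" --pt "35 0 0 0.86 0" --pt "35 0 0 0.874 0" --pt "35 0 0 0.874 0" --pt "35 0 0 0.874 0"

```text
time: 19.45
tool_pos: [0.5364, 0.4264, 0.0467]
tool_rot: [0.001, 0.0, 1.0, 0.001]
wrist_force: [0.2, -0.5, -1.6]
finger_gap: 0.039
gripper_force: 40.8
```

arm_command --pt "35 0 0 0.009 0" --pt "35 0 0 0.009 0" --pt "44 0 0 0.009 0" --pt "56 0 0 0.009 0" --pt "70 0 0 0.009 0" --pt "70 0 0 0.009 0" --pt "70 0 0 0.009 0" --pt "70 0 0 -0.1 0" --pt "70 0 0 -0.4 0" --pt "70 0 0 -0.75 0"

```text
time: 20.45
tool_pos: [0.5349, 0.4253, 0.1359]
tool_rot: [-0.001, 0.0, 1.0, -0.001]
wrist_force: [-0.7, 0.5, 0.5]
finger_gap: 0.0703
gripper_force: 0.0
```

arm_command --pt "70 -0.02 -0.32 0 0" --pt "80 -0.04 -0.64 0 0" --pt "85 -0.067 -0.951 0 0"

```text
time: 20.75
tool_pos: [0.544, 0.3108, 0.137]
tool_rot: [0.001, -0.0, 1.0, 0.0]
wrist_force: [-0.0, -0.2, -0.5]
finger_gap: 0.0847
gripper_force: 0.0
```

arm_command --pt "85 -0.02 -0.32 0 0" --pt "85 -0.04 -0.64 0 0" --pt "85 -0.067 -0.951 0 0"

```text
time: 21.05
tool_pos: [0.552, 0.1962, 0.1366]
tool_rot: [0.001, 0.0, 1.0, 0.0]
wrist_force: [0.3, -0.5, 0.5]
finger_gap: 0.0851
gripper_force: 0.0
```

arm_command --pt "85 -0.02 -0.32 0 0" --pt "85 -0.04 -0.64 0 0" --pt "85 -0.067 -0.951 0 0"

```text
time: 21.35
tool_pos: [0.56, 0.082, 0.1366]
tool_rot: [0.001, 0.0, 1.0, 0.0]
wrist_force: [0.6, -0.5, -0.3]
finger_gap: 0.0849
gripper_force: 0.0
```

arm_command --pt "85 -0.02 -0.32 0 0" --pt "85 -0.04 -0.64 0 0" --pt "85 -0.067 -0.951 0 0"

```text
time: 21.65
tool_pos: [0.5681, -0.0322, 0.1366]
tool_rot: [0.001, 0.0, 1.0, 0.0]
wrist_force: [0.6, 0.8, 0.3]
finger_gap: 0.0849
gripper_force: 0.0
```

arm_command --pt "85 -0.02 -0.32 0 0" --pt "85 -0.04 -0.64 0 0" --pt "85 -0.067 -0.951 0 0" --pt "85 -0.067 -0.951 0 0" --pt "85 -0.067 -0.951 0 0"

```text
time: 22.15
tool_pos: [0.576, -0.1458, 0.1362]
tool_rot: [0.0, 0.001, 1.0, -0.0]
wrist_force: [0.9, 0.3, -0.2]
finger_gap: 0.0845
gripper_force: 0.0
```

arm_command --pt "85 0 0 0.25 0" --pt "85 0 0 0.5 0" --pt "85 0 0 0.6 0" --pt "85 0 0 0.6 0"

```text
time: 22.55
tool_pos: [0.5749, -0.1431, 0.0623]
tool_rot: [-0.002, -0.001, 1.0, 0.001]
wrist_force: [0.4, 0.3, 1.3]
finger_gap: 0.0851
gripper_force: 0.0
```

arm_command --pt "85 0 0 0.2 0" --pt "85 0 0 0.35 0" --pt "85 0 0 0.44 0" --pt "85 0 0 0.44 0" --pt "85 0 0 0.44 0"

```text
time: 23.05
tool_pos: [0.5766, -0.1446, 0.0117]
tool_rot: [0.001, -0.0, 1.0, -0.0]
wrist_force: [-0.9, 0.1, -0.2]
finger_gap: 0.085
gripper_force: 0.0
```

arm_command --pt "60 0 0 0 0" --pt "50 0 0 0 0" --pt "44 0 0 0 0" --pt "35 0 0 0 0" --pt "35 0 0 0 0" --pt "35 0 0 0 0" --pt "35 0 0 0 0" --pt "35 0 0 0 0" --pt "35 0 0 0 0" --pt "35 0 0 0 0"

```text
time: 24.05
tool_pos: [0.5763, -0.1449, 0.0114]
tool_rot: [0.001, 0.0, 1.0, -0.0]
wrist_force: [-2.1, 0.5, 5.5]
finger_gap: 0.0385
gripper_force: 39.7
```

arm_command --pt "35 0 0 -0.15 0" --pt "35 0 0 -0.4 0" --pt "35 0 0 -0.7 0" --pt "35 0 0 -1 0" --pt "35 0 0 -1 0"

```text
time: 24.55
tool_pos: [0.5788, -0.1454, 0.1356]
tool_rot: [0.004, 0.0, 1.0, -0.001]
wrist_force: [0.3, -0.5, -0.9]
finger_gap: 0.0388
gripper_force: 40.6
```

arm_command --pt "35 0.15 0.15 0 0" --pt "35 0.35 0.35 0 0" --pt "35 0.56 0.562 0 0" --pt "35 0.56 0.562 0 0"

```text
time: 24.95
tool_pos: [0.5048, -0.0735, 0.1297]
tool_rot: [-0.002, -0.002, 1.0, 0.001]
wrist_force: [-0.6, 1.1, -1.4]
finger_gap: 0.0391
gripper_force: 40.6
```

arm_command --pt "35 0.25 0.25 0 0" --pt "35 0.45 0.45 0 0" --pt "35 0.56 0.562 0 0" --pt "35 0.56 0.562 0 0" --pt "35 0.56 0.562 0 0"

```text
time: 25.45
tool_pos: [0.4418, -0.0099, 0.1306]
tool_rot: [0.0, -0.0, 1.0, -0.0]
wrist_force: [0.9, 0.1, -1.2]
finger_gap: 0.0391
gripper_force: 40.7
```

arm_command --pt "35 0 0 0.2 0" --pt "35 0 0 0.4 0" --pt "35 0 0 0.5 0" --pt "35 0 0 0.55 0" --pt "35 0 0 0.574 0" --pt "35 0 0 0.574 0" --pt "35 0 0 0.574 0"

```text
time: 26.15
tool_pos: [0.4422, -0.01, 0.0622]
tool_rot: [0.001, 0.0, 1.0, 0.0]
wrist_force: [-0.5, -0.9, -1.5]
finger_gap: 0.0388
gripper_force: 40.7
```

Release, clear up, and move toward the robot's right so the view is open.

arm_command --pt "35 0 0 0.009 0" --pt "35 0 0 0.009 0" --pt "44 0 0 0.009 0" --pt "56 0 0 0.009 0" --pt "70 0 0 0.009 0" --pt "70 0 0 0.009 0" --pt "70 0 0 0.009 0" --pt "70 0 0 -0.1 0" --pt "70 0 0 -0.4 0" --pt "70 0 0 -0.8 0"

```text
time: 27.15
tool_pos: [0.4399, -0.0099, 0.1575]
tool_rot: [-0.002, 0.0, 1.0, -0.0]
wrist_force: [1.6, -0.1, -0.1]
finger_gap: 0.0699
gripper_force: 0.0
```

arm_command --pt "70 0 -0.2 -0.3 0" --pt "70 0 -0.5 -0.6 0" --pt "70 0.2 -0.9 -0.8 0" --pt "70 0.2 -0.9 -0.8 0" --pt "70 0.2 -0.9 -0.8 0"

```text
time: 27.65
tool_pos: [0.4171, -0.1192, 0.2544]
tool_rot: [0.001, 0.002, 1.0, -0.0]
wrist_force: [0.5, 0.0, 0.3]
finger_gap: 0.0699
gripper_force: 0.0
```

```bash
python3 - <<'E'
from h import *
im,W=cloud("side"); cv2.imwrite("pics/s2.png",im[...,::-1])
for nm,(x,y) in dict(p44=(.4415,-.0098),p56=(.587,.316),p68=(.4535,.2935),p80=(.536,.4262),post=(.6025,-.0099),tape=(.481,-.305)).items():
  for n,X in(("side",W),):
    A=X.reshape(-1,3); A=A[~np.isnan(A[:,0])]; A=A[np.hypot(A[:,0]-x,A[:,1]-y)<.05]
    z=np.percentile(A[:,2],99); T=A[abs(A[:,2]-z)<.005]; c,r=cv2.minEnclosingCircle(T[:,:2].astype(np.float32))
    print(nm,round(z,4),np.round(c,4),round(r,4))
print(get_obs()["time"])
E
```

```text
p44 0.3624 [ 0.4183 -0.0493] 0.0102
p56 0.0953 [0.5869 0.3184] 0.021
p68 0.0954 [0.4539 0.2956] 0.0213
p80 0.095 [0.5356 0.4259] 0.0212
post 0.0637 [ 0.6019 -0.0109] 0.0285
tape 0.0662 [ 0.4795 -0.3064] 0.0252
27.7
```

View pics/s2.png

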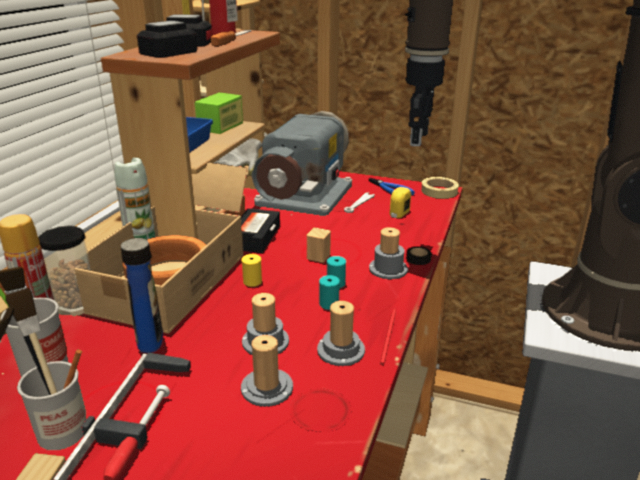

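In the picture all four spacers stand upright and centred, at (390,240), (264,315), (342,325) and (266,363). Three measure within about 2 mm of their stand centres, with tops at 95 mm. The 44 mm reading picked up the gripper instead, but that spacer looks centred on its stand. The post and tape measure haven't moved.

```bash
python3 -c "
from cell import hand_in; print(hand_in())"
```

```text
the job is handed in; nothing more can be done
None
```

The job is handed in at about 28 s: all four spacers stand upright on their matching stands, three measured within about 2 mm of centre and the 44 mm one checked only by eye, with the post, tape measure and look-alikes left alone.

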